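Hold a plug-in unit home against its spring socket

ROBOT

A 6-joint arm with a two-finger parallel gripper is mounted at the origin on a cart in front of the work surface, level with it; the furniture and walls round the work are solid. World frame = base frame: x ahead of the robot, y to its left, z up, the work surface at z = 0. Lengths are in mm, angles in rad, forces in N, time in s.
With the tool pointing down it reaches from about 325 to 1000 mm from the base axis. Payload 5.1 kg.
Tool frame: the origin (TCP) lies at the very end of the fingers, on their centre line; the grasp point (between the pads) lies 19 mm behind it; z points along the fingers, y is the line along which they close (so a half turn about z gives the same grasp; the last joint's range is limited). The gripper opens to 85 mm and grips with 20 to 120 N. Pads are 22 mm wide; open, the fingers measure 114 mm over their backs; the gripper's body (76 mm by 85 mm) begins 54 mm behind the grasp point. The pads swing forward as they close: fully open they stand 13 mm farther back than shut.
Start: joints at [1.226, 0.124, 1.65, -0, 1.367, -0.083], TCP at [168.255, 627.834, 231.322] pointing down, gripper open.
Joint ranges: [-2.61, 2.61], [-1.02, 2.33], [0.03, 2.71], [-1.35, 4.49], [0.32, 2.68], [-2.91, 2.91]. Speed limits (rad/s): [2.57, 2.57, 3.14, 3.14, 3.14, 3.14].

INTERFACE

Orientations are given as a rotation vector (axis times angle).
In Python, from bench import robot gives the robot as it stands.
- The arm moves only by the tool move_arm, never from a script. Its argument "steps" is a list of rows, each an object of numbers: "x", "y", "z": the shift along the tool's x, y, z in m; "ax", "ay", "az": the turn, a rotation vector about the tool's x, y, z in rad; "jaw": the opening, from -1 (shut) to 1 (fully open), so that 0 is half open. A call has 1 to 5 rows; each row shifts and turns the commanded pose from where the row before left it, along the tool's axes as they then stand; what a row does not reach is not made up. A row lasts 1/12 s, in which the tool goes at most 41.7 mm and 7.16 degrees, less where a joint would pass 70% of its speed; a pose out of reach is approached as far as the arm can. A call is refused whole if a number of a shift passes 0.0417 or a number of a turn 0.125, either way. A call with a gripper value outside its range is refused whole. The fingers move at their own pace and stop on an object; "force" is the grip in N (left out, the last holds). Time passes only in rows, so rows that do not move let the fingers close. It gives the time, the measured TCP pose, the force, the opening and the grip force at its end, in the units of the state.
- robot.get_state(): the state, without advancing time (a new reading comes with each control period).
- robot.capture(name): name is "scene" or "top" or "wrist"; returns the picture (480x640x3 uint8, red, green, blue); there is no depth.
- robot.calibration(name): a dict with "fx", "fy", "cx", "cy" (pixels), "D" ([k1, k2, p1, p2, k3] as OpenCV has them; the pictures are not rectified), "R" (3x3) and "t" (3): a world point X has camera coordinates R X + t. Camera axes: x right, y down, z forward; pixel columns grow to the right and rows downward; lengths in mm; the calibration is good to about 2 mm. A picture is of the moment at which its call begins: read the wrist's pose just before it. calibration takes no time and is no camera call; for the wrist camera it gives the pose at the moment of the call.
- robot.finish_job(): hands the job in; it is judged then, once.
Trained networks look in the newest picture that a camera, given by its name, has taken for a name from the list of things; names that differ only in an ending like _2 or _b are one class to them, and where a whole thing is asked for, a point or a joint stands for the part that bears it (a point fixed in the world has none). Each returns a list of dicts, best first, with "p" (0 to 1); they miss things now and then, are a little off and sometimes report something else, mostly with a low value. They report only what shows in the picture. A call takes as long as a camera call. They do not tell look-alikes from the thing itself.
- robot.recognise(camera, thing): "box" ([left, top, width, height] in pixels, round what is visible of it).
The state is a dict: "time": time; "qpos": joint angles; "dq": joint speeds; "effort": joint torques, N m; "tcp_pos": TCP position; "tool_rot": TCP orientation; "ft_force": force on the tool from outside, world axes, zero at the start; "torque": the same for the moment, N m; "finger_gap": finger opening in mm; "grasp_force": force on a finger pad.
Only numpy, scipy, OpenCV 4.12 (cv2) and the standard library are available. Lean on these libraries where they do the work, as an engineer would, in place of code of your own. Each camera call takes 0.05 s, during which the arm holds its last target. There are 200 camera calls.

TASK

Pick up the loose plug-in unit (the black tab on its front panel is its handle), slide it plug first through the front of the open chassis into the one empty bay, and push it against the bay's spring-loaded socket until its front panel is flush with the chassis front and with the panels of its two neighbours. The spring would push it out again, so finish while still holding it there with a steady push (about 10 N, the spring's own force when flush), ready for me to drive the panel screws; never ram the socket to the end of its travel, and leave the screwdriver, hex key and tin where they lie.

Things in the scene. Friction and masses are not known exactly. Their poses are not given: they have to be found in the camera images.
- module: loose plug-in unit, about 0.16 kg, upright on the worktop. Origin: middle of the bottom edge of its front panel's FRONT face; x = plug-in direction (panel to plug), z up; starts with x away from the robot, turned up to 0.5 rad. Aluminium panel 54 wide (y) x 62 high, x 0 to 4 mm, corner screws 5 mm proud; behind it a flat box 18 thick (y) x 58 high, x 4 to 92; panel and box stand on z = 0
- module_tab (a point): grip point in the unit's black flat pull tab, which stands out in front of the panel: 12 mm thick (y, centred), x -48 to 0, z 16 to 58 mm in the unit's frame. This point: x -26, y 0, z 45 mm; pinch across the 12 mm from above
- module_plug (a point): middle of the end face of the unit's black rear plug (x 106, y 0, z 31 mm in the unit's frame); plug 12 thick (y), x 92 to 106, z 16 to 46 mm
- bay: the empty bay of the chassis (left, middle or right of three, 58 mm apart). Origin: in the chassis's front plane, on the bay's guide floor (12 mm above the worktop), midway between its two guide ribs; x points into the chassis, z up. The unit is flush when its origin coincides with this one. Clear height from guide floor to the front cross bar: 69 mm
- bay_guide (a point): start of the straight guide slot, 30 mm behind the bay's origin, on the guide floor. From here to 88 mm two ribs 20 mm high leave a slot 21 mm wide for the unit's 18 mm box; ahead of here, from 8 to 30 mm, they flare out to about 33 mm as a lead-in. Tapped lugs for the panel screws stand beside the opening 12 mm behind the front plane, 36 mm apart
- chassis: open-topped instrument chassis fixed on the worktop (grey side plates, green back board), 142 deep x 190 wide x 89 high; origin at worktop level, middle of its front plane; x points to its rear. A cross bar runs over the front opening (z 81 to 89, x 0 to 10 mm), so a unit can only be slid in from the front. Its floor's front edge is 10 mm above the worktop
- unit_1: a unit already fitted and fixed in another bay, same shape as the loose one; origin and axes likewise, in the chassis front plane
- unit_2: the second unit already fitted and fixed, likewise
- socket_face (a point): middle of the recess floor of the black socket block (30 wide x 50 high) on two spring rods at the rear of the empty bay; x 96, z 31 mm in the bay's frame while unpressed, so the plug meets it when the unit is 10 mm short of flush. The recess, 18 wide x 42 high and 6 mm deep, takes the plug
- socket (a joint): how far the socket is pushed in along the bay's x (m): 0 free, 0.010 when the unit is flush, end of travel 0.020 (keep below 0.017). Spring 1.0 N per mm, no preload, so 0.010 is 10 N
- screwdriver: short screwdriver (140 mm) with green handle, lying at the right; bystander, origin under its middle
- hex_wrench: hex key (104 mm) lying at the right; bystander, origin under its middle
- screw_tin: small round screw tin with lid, 64 mm across, 42 high, at the left; bystander, origin under its centre
Not all that is in view belongs to the job. What is shaped like the module but blue is not meant.

How it is judged:
By the outcome, as a careful person would: the job done as asked, in the order asked, and still so for the second after the job is handed in, while the arm keeps its last pose, push and grip.
It also fails if it takes over 45 s, if anything falls off the work surface, if the arm or the gripper's body presses on something with over 40 N, if the wrist force passes 120 N, or if a joint passes its speed limit or range.

## Working session

There is one attempt and no reset: what is moved stays moved. The work goes in short steps, Python scripts to look and compute and a tool call to move; the robot and the scene stay as the last step left them, time stands still between calls to the robot, and variables do not carry over. Pictures are saved under pics/ and viewed, at most 10 in all, crops included, and the job is handed in when it is done.

Besides the shell and the picture viewer there is one more tool, called as name(argument=value, ...), one argument or row to a line, values as JSON. move_arm: Moves the arm, as the interface text tells. Its arguments: {"type":"object","properties":{"steps":{"type":"array"},"force":{"type":"number"}},"required":["steps"]}

```bash
mkdir -p pics; ls
python3 - <<'E'
from bench import robot
import cv2
for n in ("scene","top"):
    im=robot.capture(n); cv2.imwrite(f"pics/{n}0.png",im[:,:,::-1])
    c=robot.calibration(n); print(n,{k:(v if not hasattr(v,'tolist') else v.tolist()) for k,v in c.items()})
    for t in ("module","module_tab","module_plug","unit_1","chassis","bay","socket_face"):
        try: print(t,[(r['box'],round(r['p'],2)) for r in robot.recognise(n,t)][:4])
        except Exception as e: print(t,e)
print(robot.get_state())
E
```

```text
pics
scene {'fx': 521.9370567807522, 'fy': 521.9370567807522, 'cx': 314.3214399561051, 'cy': 236.72874817818777, 'D': [-0.09622843062075526, 0.0, 0.0, 0.0, 0.0], 'R': [[0.6567448962400234, -0.7539546415796899, 0.015444730594031597], [-0.514736482449466, -0.4631494550009506, -0.7214838431786763], [0.5511193109465783, 0.4658808654288817, -0.6922590009014]], 't': [-262.0316290267181, 398.5049332815878, 1019.4137192350737]}
module [([242.8, 262.3, 46.6, 36.5], 0.64), ([228.5, 219.8, 53.8, 33.6], 0.59)]
module_tab [([242.9, 258.2, 45.7, 45.9], 0.93), ([224.9, 222.7, 57.9, 26.5], 0.58), ([362.5, 334.6, 63.3, 26.5], 0.44)]
module_plug [([244.7, 259.1, 45.2, 42.9], 0.67), ([384.0, 315.0, 32.0, 37.2], 0.67), ([227.0, 218.2, 56.3, 34.1], 0.35)]
unit_1 [([330.5, 221.5, 41.1, 50.8], 0.91), ([311.3, 213.0, 41.1, 46.3], 0.56)]
chassis [([310.4, 199.1, 89.4, 80.3], 0.66)]
bay [([354.6, 229.7, 33.3, 43.9], 0.9)]
socket_face [([374.5, 231.4, 16.9, 20.6], 0.78)]
top {'fx': 460.57967497154345, 'fy': 460.57967497154345, 'cx': 312.6692551512787, 'cy': 238.01903809874105, 'D': [0.028773122551683194, 0.0, 
[... 831 characters left out ...]
.3, 163.1, 16.0, 21.6], 0.72)]
{'time': 0.8, 'qpos': array([ 1.22635289e+00,  1.23780248e-01,  1.65024766e+00, -1.32052735e-05,
        1.36748209e+00, -8.26053599e-02]), 'dq': array([ 0.00129942, -0.00107569,  0.00051028, -0.00092539,  0.00033269,
       -0.0011464 ]), 'effort': array([ 9.35532698e-04, -4.23506749e+01, -3.65753925e+01, -5.12309043e-05,
        1.39630720e-04, -1.48562532e-05]), 'tcp_pos': array([168.29688487, 627.85075435, 231.36599098]), 'tool_rot': array([4.10112290e-01, 3.11467861e+00, 1.22591827e-04]), 'ft_force': array([ 0.04049908,  0.10926657, -0.35351517]), 'torque': array([-0.00117874, -0.00309191,  0.01606393]), 'grasp_force': 0.0, 'finger_gap': 85.46184559154224}
```

Run:
```python
import cv2,numpy as np
a=cv2.imread("pics/scene0.png")[180:380,200:440]; b=cv2.imread("pics/top0.png")[130:330,200:440]
cv2.imwrite("pics/c1.png",cv2.resize(b,None,fx=3.3,fy=3,interpolation=cv2.INTER_CUBIC)[:, :800]); cv2.imwrite("pics/c0.png",cv2.resize(a,None,fx=3.3,fy=3,interpolation=cv2.INTER_CUBIC)[:, :800])
```

```text
(no output)
```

View pics/c1.png

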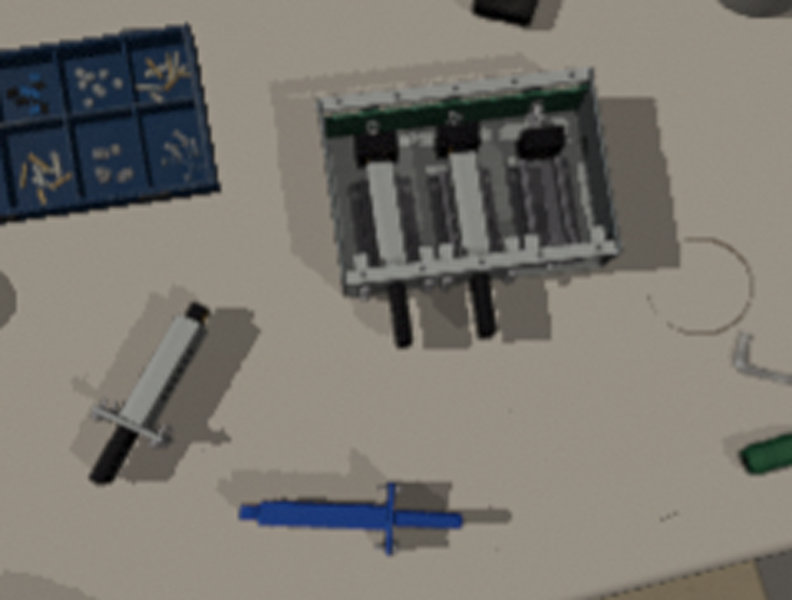

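View pics/c0.png

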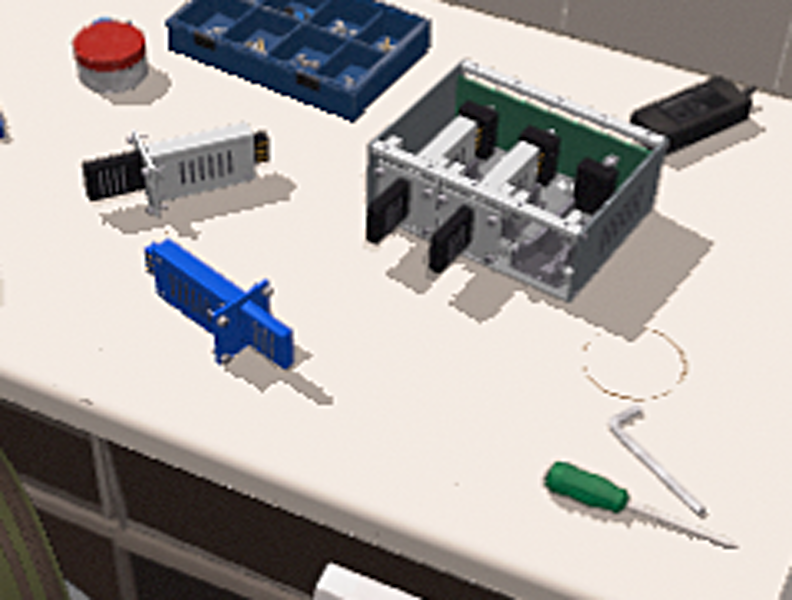

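The top view shows the loose grey module at the left, with its tab end at crop (102,480) and plug end at (197,305). The blue one is the decoy. The empty bay is the right one, with its socket at crop (540,140). Next I'll make rough fits and plan a wrist view.

```bash
cat > h.py <<'E'
import numpy as np,cv2
from scipy.spatial.transform import Rotation as Ro
from scipy.optimize import least_squares
def proj(c,X):
    K=np.array([[c["fx"],0,c["cx"]],[0,c["fy"],c["cy"]],[0,0,1.]])
    return cv2.projectPoints(np.asarray(X,float).reshape(-1,1,3),cv2.Rodrigues(np.array(c["R"],float))[0],np.array(c["t"],float),K,np.array(c["D"],float))[0][:,0]
def W(p,X,z=0):   # p=x,y,yaw
    X=np.asarray(X,float).reshape(-1,3); s,c=np.sin(p[2]),np.cos(p[2])
    return np.c_[p[0]+c*X[:,0]-s*X[:,1],p[1]+s*X[:,0]+c*X[:,1],X[:,2]+z]
def fit(obs,p0): # obs: list of (calib, model pts, pixels)
    f=lambda p:np.concatenate([(proj(c,W(p,X))-u).ravel() for c,X,u in obs])
    r=least_squares(f,p0,loss="soft_l1",x_scale=[1,1,.01]); return r.x,r.fun
def back(c,u,z):
    K=np.array([[c["fx"],0,c["cx"]],[0,c["fy"],c["cy"]],[0,0,1.]]);R=np.array(c["R"]);t=np.array(c["t"])
    d=cv2.undistortPoints(np.array([[u]],float),K,np.array(c["D"]))[0,0]
    d=R.T@np.r_[d,1];o=-R.T@t; return o+d*(z-o[2])/d[2]
E
python3 - <<'E'
from h import *
from bench import robot
t=robot.calibration("top"); s=robot.calibration("scene")
T=lambda a:np.array([[200+x/3.3,130+y/3] for x,y in a]); S=lambda a:np.array([[200+x/3.3,180+y/3] for x,y in a])
m,f=fit([(t,[[-48,0,58],[106,0,46],[0,27,60],[0,-27,60]],T([(102,478),(198,308),(98,410),(165,437)])),
 (s,[[-48,0,58],[-48,0,16],[106,0,46]],S([(85,160),(90,200),(267,132)]))],[500,200,-.4]); print("module",m,f.round(1))
c,f=fit([(t,[[0,95,89],[0,-95,89],[142,95,89],[142,-95,89]],T([(345,285),(618,253),(320,98),(592,68)])),
 (s,[[0,95,89],[0,-95,89],[142,95,89],[142,-95,89],[0,-95,0]],S([(370,150),(578,236),(463,64),(667,142),(570,300)]))],[700,0,0.]); print("chassis",c,f.round(1))
print("bay",W(c,[0,-58,12]),"tab tgt flush",W(c,[-26,-58,57]),"tab",W(m,[-26,0,45]))
w=robot.calibration("wrist");R=np.array(w["R"]);p=-R.T@w["t"];print("cam",p,w["fx"],R.tolist())
st=robot.get_state();print(Ro.from_rotvec(st["tool_rot"]).as_matrix().round(3).tolist(),Ro.from_rotvec(st["tool_rot"]).inv().apply(p-st["tcp_pos"]))
E
```

```text
module [ 4.55705516e+02  2.97179259e+02 -4.47467454e-01] [-1.   1.3  0.6 -2.8 -1.2 -0.5  0.   0.8  0.2  2.3  0.3  0.4  0.5 -0.2]
chassis [5.67892951e+02 5.59675818e+01 1.21923542e-01] [-0.5  0.2  1.6  0.2 -0.8  0.3  0.5 -0.2 -1.2 -1.7  0.7  0.3  0.1 -2.1
  0.6 -1.  -0.3  3.3]
bay [[574.94700892  -1.60185684  12.        ]] tab tgt flush [[549.14001919  -4.76402089  57.        ]] tab [[432.26532545 308.42903584  45.        ]]
cam [ 88.05037737 650.56110355 373.67629725] 432.7761750447724 [[0.2598840813546225, 0.9656393870876692, -0.0009156218747495449], [0.9145007578065079, -0.24581635950262615, 0.321345112569339], [0.3100784227091422, -0.08434981627620301, -0.9469617100307616]]
[[-0.966, 0.259, 0.0], [0.259, 0.966, 0.0], [-0.0, 0.0, -1.0]] [  83.38728199    1.17575632 -142.31185473]
```

move_arm(
  steps=[
    {"x":-0.028,"y":-0.02,"z":0.003},
    {"x":-0.028,"y":-0.02,"z":0.003},
    {"x":-0.028,"y":-0.02,"z":0.003},
    {"x":-0.028,"y":-0.02,"z":0.003},
    {"x":-0.028,"y":-0.02,"z":0.003},
  ],
)

```text
schema error: expected keys x, y, z, ax, ay, az, jaw
```

move_arm(
  steps=[
    {"x":-0.028,"y":-0.02,"z":0.003},
    {"x":-0.028,"y":-0.02,"z":0.003},
    {"x":-0.028,"y":-0.02,"z":0.003},
    {"x":-0.028,"y":-0.02,"z":0.003},
    {"x":-0.028,"y":-0.02,"z":0.003},
  ],
)

```text
schema error: expected keys x, y, z, ax, ay, az, jaw
```

move_arm(
  steps=[
    {"x":-0.028,"y":-0.02},
    {"x":-0.028,"y":-0.02},
    {"az":0.0925},
    {"az":0.0925},
    {},
  ],
)

```text
schema error: expected keys x, y, z, ax, ay, az, jaw
```

```bash
cat > look.py <<'E'
import sys,json
from h import *
from bench import robot
def look(n,x0,y0,w,h,k):
    c=robot.calibration("wrist"); im=robot.capture("wrist")[:,:,::-1]
    cv2.imwrite(f"pics/{n}.png",im); json.dump({a:np.asarray(b).tolist() for a,b in c.items()},open(f"pics/{n}.json","w"))
    cv2.imwrite(f"pics/{n}c.png",cv2.resize(im[y0:y0+h,x0:x0+w],None,fx=k,fy=k,interpolation=cv2.INTER_CUBIC))
    s=robot.get_state(); print(s["time"],s["tcp_pos"].round(1),s["tool_rot"].round(3),s["ft_force"].round(1),s["finger_gap"]); return c
E
python3 - <<'E'
from look import *
c=look("m1",0,0,640,480,1.25)
m=[455.7,297.2,-.447]
print(proj(c,W(m,[[-48,0,58],[0,27,60],[0,-27,60],[106,0,46]])).round(1).tolist())
E
```

```text
0.85 [168.3 627.9 231.4] [0.41  3.115 0.   ] [0.1 0.2 0.3] 85.54467824095958
[[91.4, 492.9], [116.3, 527.5], [69.9, 517.4], [102.6, 564.6]]
```

View pics/m1c.png

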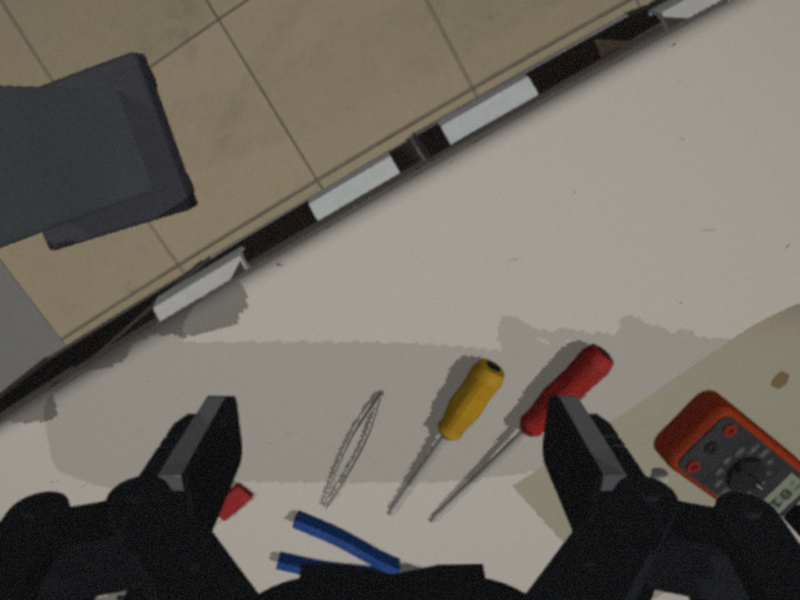

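move_arm(
  steps=[
    {"x":-0.028,"y":-0.02,"z":0.003,"ax":0,"ay":0,"az":0,"jaw":1},
    {"x":-0.028,"y":-0.02,"z":0.003,"ax":0,"ay":0,"az":0,"jaw":1},
    {"x":-0.028,"y":-0.02,"z":0.003,"ax":0,"ay":0,"az":0,"jaw":1},
    {"x":-0.028,"y":-0.02,"z":0.003,"ax":0,"ay":0,"az":0,"jaw":1},
    {"x":-0.028,"y":-0.02,"z":0.003,"ax":0,"ay":0,"az":0,"jaw":1},
  ],
)

```text
time: 1.27
tcp_pos: [278.3, 493.8, 216.3]
tool_rot: [0.409, 3.115, 0.0]
ft_force: [0.3, 0.4, 1.0]
finger_gap: 85.8
grasp_force: 0.0
```

move_arm(
  steps=[
    {"x":-0.028,"y":-0.02,"z":0.003,"ax":0,"ay":0,"az":0,"jaw":1},
    {"x":-0.028,"y":-0.02,"z":0.003,"ax":0,"ay":0,"az":0,"jaw":1},
    {"x":-0.028,"y":-0.02,"z":0.003,"ax":0,"ay":0,"az":0,"jaw":1},
    {"x":-0.028,"y":-0.02,"z":0.003,"ax":0,"ay":0,"az":0,"jaw":1},
    {"x":-0.028,"y":-0.02,"z":0.003,"ax":0,"ay":0,"az":0,"jaw":1},
  ],
)

```text
time: 1.68
tcp_pos: [387.8, 360.8, 201.5]
tool_rot: [0.41, 3.114, 0.001]
ft_force: [0.6, 0.5, -0.2]
finger_gap: 85.6
grasp_force: 0.0
```

move_arm(
  steps=[
    {"x":-0.028,"y":-0.02,"z":0,"ax":0,"ay":0,"az":0,"jaw":1},
    {"x":-0.028,"y":-0.02,"z":0,"ax":0,"ay":0,"az":0,"jaw":1},
    {"x":0,"y":0,"z":0,"ax":0,"ay":0,"az":0.0925,"jaw":1},
    {"x":0,"y":0,"z":0,"ax":0,"ay":0,"az":0.0925,"jaw":1},
    {"x":0,"y":0,"z":0,"ax":0,"ay":0,"az":0,"jaw":1},
  ],
)

```text
time: 2.1
tcp_pos: [431.2, 308.4, 201.5]
tool_rot: [0.701, 3.062, 0.0]
ft_force: [-0.5, -0.1, -0.5]
finger_gap: 85.5
grasp_force: 0.0
```

Run:
```python
from look import *
c=look("m2",0,0,640,480,1.25)
m=[455.7,297.2,-.447]
print(proj(c,W(m,[[-48,0,58],[0,27,60],[0,-27,60],[106,0,46]])).round(1).tolist())
print(proj(c,W([568,56,.122],[[0,95,89],[0,-95,89],[0,-58,12]])).round(1).tolist())
```

```text
2.15 [430.9 308.7 201.4] [0.694 3.064 0.   ] [-0.3  0.4  0.8] 85.44154893312069
[[312.9, 184.4], [351.6, 251.9], [274.8, 252.2], [313.8, 366.2]]
[[200.2, 449.5], [45.8, 520.7], [104.9, 447.3]]
```

View pics/m2c.png

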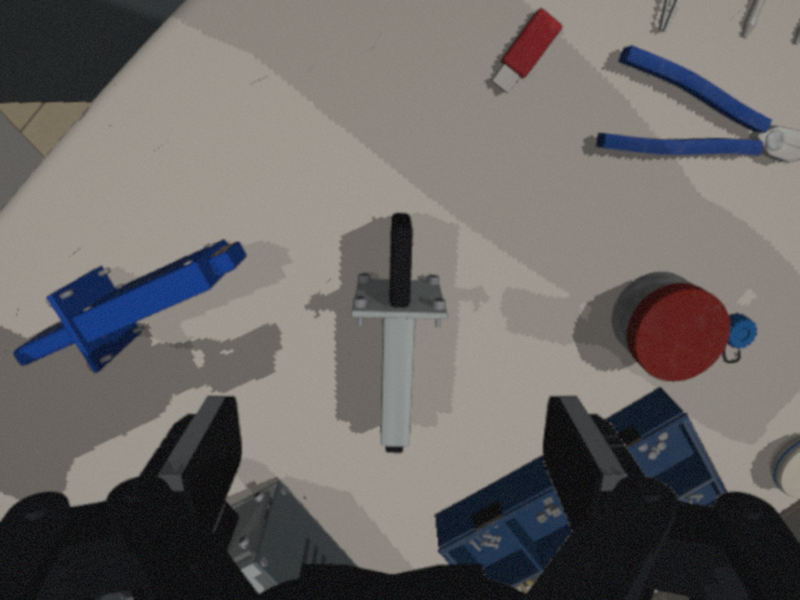

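The wrist view shows the module upright: tab front top at crop (401,213), panel rear top corners at (352,317) and (447,317), box end at (383,446) to (410,446).

Run:
```python
from h import *
import json
from bench import robot
c=json.load(open("pics/m2.json"))
m,f=fit([(c,[[-48,0,58],[4,27,62],[4,-27,62],[92,9,58],[92,-9,58],[0,0,58],[106,0,46]],np.array([(401,213),(447,318),(352,318),(410,447),(382,447),(400,305),(395,452)])/1.25)],[455,297,-.447])
print(m,f.round(1)); g=W(m,[-26,0,45])[0]
s=robot.get_state();R=Ro.from_rotvec(s["tool_rot"]).as_matrix()
print(g,"shift tool",R.T@(g+[0,0,-19]-s["tcp_pos"]),"heading",np.arctan2(-R[1,0],-R[0,0]))
```

```text
[454.19569108 302.87309739  -0.46904272] [ 0.3  8.4  0.4 -0.4 -0.8 -1.7  0.4 -0.9 -0.3 -1.3 -0.5  2.   0.4  0.7]
[431.00365417 314.62594488  45.        ] shift tool [  2.46787866   5.31034556 175.42519013] heading -0.4456991874314952
```

Run:
```python
from h import *
import json
from bench import robot
c=json.load(open("pics/m2.json"))
m,f=fit([(c,[[-48,0,16],[4,27,62],[4,-27,62],[92,9,58],[92,-9,58],[0,0,58],[106,0,46]],np.array([(401,213),(447,318),(352,318),(410,447),(382,447),(400,305),(395,452)])/1.25)],[455,297,-.447])
print(m,f.round(1)); g=W(m,[-26,0,45])[0]
s=robot.get_state();R=Ro.from_rotvec(s["tool_rot"]).as_matrix()
print(g,"shift tool",R.T@(g+[0,0,-19]-s["tcp_pos"]),"heading",np.arctan2(-R[1,0],-R[0,0]))
```

```text
[454.89038089 302.75720716  -0.47141979] [-0.2 -1.8  0.7  0.6 -0.5 -0.9  0.3 -0.2 -0.4 -0.6 -0.2  2.9  0.3  1.4]
[431.72634685 314.56515056  45.        ] shift tool [  1.78957846   5.56703503 175.42526801] heading -0.4456991874314952
```

move_arm(
  steps=[
    {"x":-0.028,"y":-0.019,"z":0,"ax":0,"ay":0,"az":0,"jaw":1},
    {"x":-0.028,"y":-0.019,"z":0,"ax":0,"ay":0,"az":0,"jaw":1},
    {"x":-0.028,"y":-0.019,"z":0,"ax":0,"ay":0,"az":0,"jaw":1},
    {"x":-0.028,"y":-0.019,"z":0,"ax":0,"ay":0,"az":0,"jaw":1},
    {"x":-0.028,"y":-0.019,"z":0,"ax":0,"ay":0,"az":0,"jaw":1},
  ],
)

```text
time: 2.57
tcp_pos: [516.3, 162.1, 201.5]
tool_rot: [0.69, 3.064, 0.0]
ft_force: [1.1, 0.1, 0.2]
finger_gap: 85.1
grasp_force: 0.0
```

move_arm(
  steps=[
    {"x":-0.028,"y":-0.019,"z":0,"ax":0,"ay":0,"az":0,"jaw":1},
    {"x":-0.028,"y":-0.019,"z":0,"ax":0,"ay":0,"az":0,"jaw":1},
    {"x":-0.028,"y":-0.019,"z":0,"ax":0,"ay":0,"az":0,"jaw":1},
    {"x":-0.028,"y":-0.019,"z":0,"ax":0,"ay":0,"az":0,"jaw":1},
    {"x":-0.028,"y":-0.019,"z":0,"ax":0,"ay":0,"az":0,"jaw":1},
  ],
)

```text
time: 2.98
tcp_pos: [601.7, 15.8, 201.4]
tool_rot: [0.691, 3.064, 0.0]
ft_force: [0.9, 0.2, -0.7]
finger_gap: 85.6
grasp_force: 0.0
```

move_arm(
  steps=[
    {"x":0,"y":0,"z":0,"ax":0,"ay":0,"az":-0.114,"jaw":1},
    {"x":0,"y":0,"z":0,"ax":0,"ay":0,"az":-0.114,"jaw":1},
    {"x":0,"y":0,"z":0,"ax":0,"ay":0,"az":-0.114,"jaw":1},
    {"x":0,"y":0,"z":0,"ax":0,"ay":0,"az":-0.114,"jaw":1},
    {"x":0,"y":0,"z":0,"ax":0,"ay":0,"az":-0.114,"jaw":1},
  ],
)

```text
time: 3.4
tcp_pos: [601.1, 17.2, 201.3]
tool_rot: [0.208, -3.135, 0.0]
ft_force: [-0.2, 0.3, -0.7]
finger_gap: 85.1
grasp_force: 0.0
```

move_arm(
  steps=[
    {"x":0,"y":0,"z":0,"ax":0,"ay":0,"az":0,"jaw":1},
    {"x":0,"y":0,"z":0,"ax":0,"ay":0,"az":0,"jaw":1},
  ],
)

```text
time: 3.57
tcp_pos: [601.1, 17.2, 201.3]
tool_rot: [-0.193, 3.136, -0.0]
ft_force: [0.7, -0.7, 0.6]
finger_gap: 85.4
grasp_force: 0.0
```

Run:
```python
from look import *
c=look("b1",120,140,400,300,2)
print(proj(c,W([568,56,.122],[[0,95,89],[0,-95,89],[0,-58,12],[-48,0,58]])).round(1).tolist())
```

```text
3.6167 [601.1  17.2 201.3] [ 0.192 -3.136  0.   ] [-0.2  0.8  0.2] 85.15751913358741
[[535.1, 184.5], [224.4, 183.4], [292.0, 162.1], [378.4, 99.3]]
```

View pics/b1c.png

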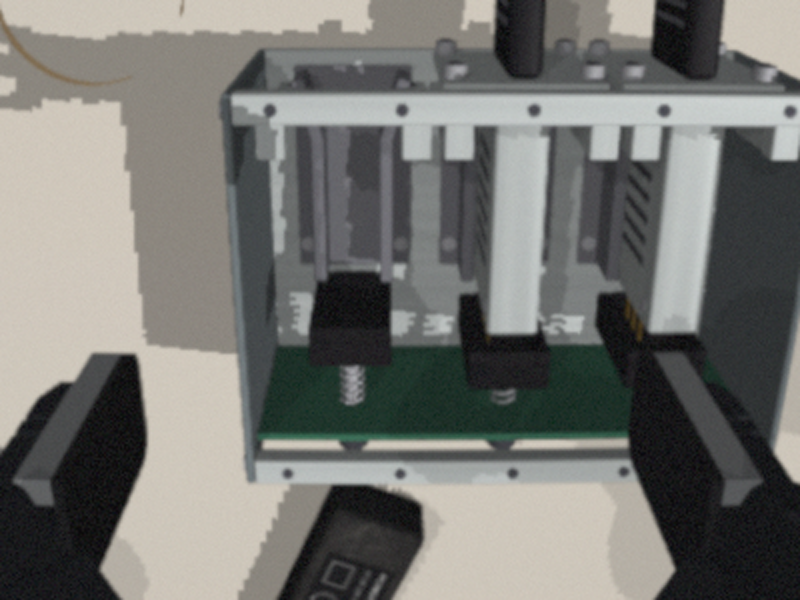

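The wrist view shows the right bay empty: guide ribs at crop u≈327 and 383, socket block at (350,340), bar front-left corner at (231,95), and box ends of the neighbours at v≈334.

Run:
```python
from h import *
import json
c=json.load(open("pics/b1.json"))
X=np.array([[0,-95,89],[142,-95,89],[92,-9,70],[92,9,70],[92,49,70],[92,67,70],[142,-40,89]],float)
U=np.array([(231,95),(248,482),(489,334),(547,334),(654,333),(709,333),(370,481)])
u=U/2+[120,140]
X2=X[[0,1,2,3,4,5]];u2=u[:6]
p,f=fit([(c,X2,u2)],[568,56,.12]);print(p,f.round(1))
q=lambda P:((proj(c,W(p,P))-[120,140])*2).round(0).tolist()
print("slot30",q([[30,-68.5,32],[30,-47.5,32]]),"slot88",q([[88,-68.5,32],[88,-47.5,32]]))
print("block",q([[90,-73,68],[90,-43,68],[90,-73,18],[90,-43,18]]))
print("bar rear edge",q([[10,-95,89],[10,0,89]]),"panel mid",q([[0,-27,74],[0,27,74]]),"tab mid",q([[0,6,70],[0,-6,70],[0,0,28]]))
print("box front",q([[10,-9,70],[10,9,70]]))
im=cv2.imread("pics/b1.png")
P=[([0,-95,89],[0,95,89]),([10,-95,89],[10,95,89]),([0,-95,89],[142,-95,89]),([142,-95,89],[142,95,89]),([30,-68.5,32],[88,-68.5,32]),([30,-47.5,32],[88,-47.5,32]),([10,-9,70],[92,-9,70]),([10,9,70],[92,9,70]),([90,-73,68],[90,-43,68]),([0,-27,74],[0,27,74])]
big=cv2.resize(im,None,fx=2,fy=2,interpolation=cv2.INTER_CUBIC)
for a,b in P:
    a,b=(proj(c,W(p,[a,b]))*2+.5).astype(int).tolist(); cv2.line(big,a,b,(0,0,255),1)
cv2.imwrite("pics/b1o.png",big[280:880,240:1040])
```

```text
[5.68979316e+02 6.23894819e+01 1.17681339e-01] [-0.7 -1.9  2.4  0.2  2.8  0.2 -1.1  0.2  0.6  0.4 -2.5  0.2]
slot30 [[331.0, 137.0], [387.0, 137.0]] slot88 [[333.0, 279.0], [387.0, 279.0]]
block [[315.0, 326.0], [399.0, 327.0], [325.0, 269.0], [397.0, 269.0]]
bar rear edge [[231.0, 123.0], [543.0, 125.0]] panel mid [[452.0, 81.0], [621.0, 83.0]] tab mid [[554.0, 80.0], [517.0, 79.0], [517.0, 56.0]]
box front [[506.0, 110.0], [561.0, 110.0]]
```

View pics/b1o.png

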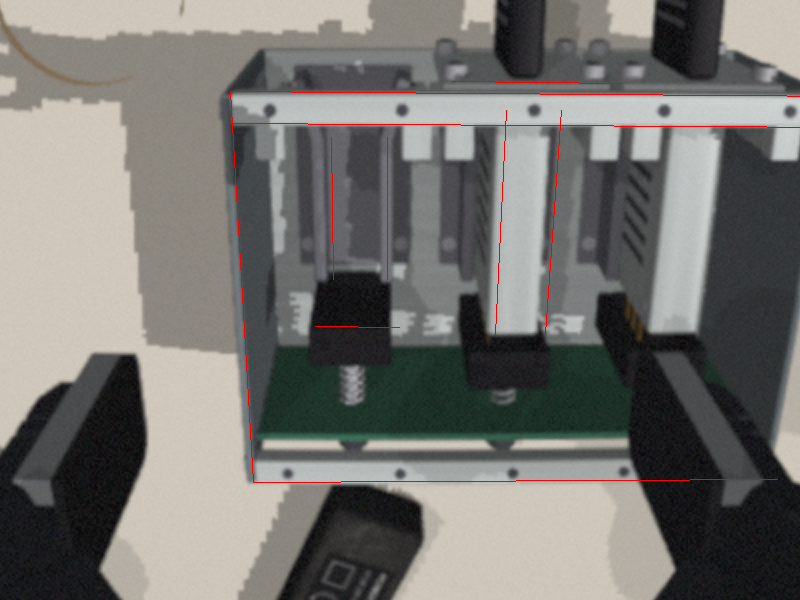

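Run:
```python
from h import *
import json
c=json.load(open("pics/b1.json"))
L=[([0,-95,89],(231,95)),([10,-95,89],(233,125)),([142,-95,89],(248,482)),([142,-40,89],(None,481)),([10,0,89],(None,125)),([0,0,89],(None,95)),
([92,-9,70],(489,334)),([92,9,70],(547,334)),([92,49,70],(654,333)),([92,67,70],(709,333)),
([22,9,70],(549,None)),([22,67,70],(718,None)),([22,-9,70],(497,None)),
([30,-68.5,32],(327,None)),([88,-68.5,32],(328,None)),([30,-47.5,32],(383,None)),([88,-47.5,32],(383,None)),
([90,-73,68],(310,None)),([90,-43,68],(391,None)),([0,-27,72],(443,None)),([0,27,72],(609,None))]
X=np.array([a for a,b in L],float);U=np.array([[np.nan if v is None else v for v in b] for a,b in L])/2+[120,140]
R0,t0=np.array(c["R"]),np.array(c["t"])
for prior in (1,5):
    def f(q,full=False):
        d=dict(c);Rd=Ro.from_rotvec(q[3:6]).as_matrix();d["R"]=Rd@R0;d["t"]=Rd@t0+q[6:9]
        e=proj(d,W(q[:3],X))-U
        if full:return e
        e=e[~np.isnan(e)]; return np.r_[e,q[3:6]/.005*prior,q[6:9]/2*prior]
    r=least_squares(f,[569,60,.118]+[0]*6,x_scale=[1,1,.01]+[.01]*3+[1]*3,loss="soft_l1")
    print(r.x.round(4)); print(f(r.x,True).round(1).tolist())
    print("bay",W(r.x,[0,-58,12]))
from bench import robot
s=robot.get_state();R=Ro.from_rotvec(s["tool_rot"]).as_matrix()
print([proj(robot.calibration("wrist"),[s["tcp_pos"]+R@[0,y,-8]]).tolist() for y in(-42.5,42.5)])
```

```text
[ 5.696093e+02  6.035800e+01  1.213000e-01 -1.700000e-03  4.000000e-04
  1.000000e-04  2.100000e-03 -5.716000e-01  2.817100e+00]
[[-3.0, -0.5], [-3.1, 0.5], [1.0, -0.3], [nan, 0.7], [nan, 0.5], [nan, -0.4], [-0.0, 0.0], [-4.1, -0.1], [-2.8, -0.0], [-6.1, -0.3], [1.0, nan], [1.6, nan], [0.1, nan], [-0.3, nan], [0.9, nan], [-0.4, nan], [-0.3, nan], [0.5, nan], [1.7, nan], [1.0, nan], [1.0, nan]]
bay [[576.62968579   2.78442798  12.        ]]
[ 5.695198e+02  6.025350e+01  1.233000e-01  2.000000e-04  0.000000e+00
  0.000000e+00  2.000000e-04 -9.360000e-02  3.625000e-01]
[[-4.1, -0.8], [-4.2, 0.2], [0.7, 0.7], [nan, 1.6], [nan, -0.0], [nan, -1.1], [0.3, 0.3], [-3.5, 0.1], [-1.9, 0.1], [-4.9, -0.2], [1.5, nan], [2.8, nan], [0.4, nan], [-0.7, nan], [0.6, nan], [-0.6, nan], [-0.4, nan], [0.2, nan], [1.7, nan], [0.9, nan], [1.8, nan]]
bay [[576.65089148   2.69352445  12.        ]]
[[[192.3837705529354, 331.2658393466304]], [[428.39421955374655, 331.21959667222967]]]
```

move_arm(
  steps=[
    {"x":0,"y":0,"z":0,"ax":0,"ay":0,"az":0.114,"jaw":1},
    {"x":0,"y":0,"z":0,"ax":0,"ay":0,"az":0.114,"jaw":1},
    {"x":0,"y":0,"z":0,"ax":0,"ay":0,"az":0.114,"jaw":1},
    {"x":0,"y":0,"z":0,"ax":0,"ay":0,"az":0.114,"jaw":1},
    {"x":0,"y":0,"z":0,"ax":0,"ay":0,"az":0.114,"jaw":1},
  ],
)

```text
time: 4.03
tcp_pos: [601.1, 17.0, 201.3]
tool_rot: [0.706, 3.061, -0.0]
ft_force: [0.5, 0.3, -1.0]
finger_gap: 85.2
grasp_force: 0.0
```

move_arm(
  steps=[
    {"x":0.028,"y":0.0195,"z":0,"ax":0,"ay":0,"az":0,"jaw":1},
    {"x":0.028,"y":0.0195,"z":0,"ax":0,"ay":0,"az":0,"jaw":1},
    {"x":0.028,"y":0.0195,"z":0,"ax":0,"ay":0,"az":0,"jaw":1},
    {"x":0.028,"y":0.0195,"z":0,"ax":0,"ay":0,"az":0,"jaw":1},
    {"x":0.028,"y":0.0195,"z":0,"ax":0,"ay":0,"az":0,"jaw":1},
  ],
)

```text
time: 4.45
tcp_pos: [516.0, 166.4, 201.5]
tool_rot: [0.698, 3.063, 0.0]
ft_force: [1.2, 0.3, 0.4]
finger_gap: 85.3
grasp_force: 0.0
```

move_arm(
  steps=[
    {"x":0.028,"y":0.0195,"z":0,"ax":0,"ay":0,"az":0,"jaw":1},
    {"x":0.028,"y":0.0195,"z":0,"ax":0,"ay":0,"az":0,"jaw":1},
    {"x":0.028,"y":0.0195,"z":0,"ax":0,"ay":0,"az":0,"jaw":1},
    {"x":0.028,"y":0.0195,"z":0,"ax":0,"ay":0,"az":0,"jaw":1},
    {"x":0.028,"y":0.0195,"z":0,"ax":0,"ay":0,"az":0.026,"jaw":1},
  ],
)

```text
time: 4.87
tcp_pos: [431.7, 315.1, 201.6]
tool_rot: [0.738, 3.053, 0.001]
ft_force: [0.4, 0.0, 0.0]
finger_gap: 85.0
grasp_force: 0.0
```

Run:
```python
from h import *
from bench import robot
g=np.array([431.73,314.57,26]);s=robot.get_state();R=Ro.from_rotvec(s["tool_rot"]).as_matrix()
print(R.T@(g-s["tcp_pos"]),np.arctan2(-R[1,0],-R[0,0]))
```

```text
[ -0.18810226  -0.52531044 175.58886516] -0.4742231277617284
```

move_arm(
  steps=[
    {"x":0,"y":0,"z":0.035,"ax":0,"ay":0,"az":0,"jaw":1},
    {"x":0,"y":0,"z":0.035,"ax":0,"ay":0,"az":0,"jaw":1},
    {"x":0,"y":0,"z":0.035,"ax":0,"ay":0,"az":0,"jaw":1},
    {"x":0,"y":0,"z":0.035,"ax":0,"ay":0,"az":0,"jaw":1},
    {"x":0,"y":0,"z":0.035,"ax":0,"ay":0,"az":0,"jaw":1},
  ],
)

```text
time: 5.28
tcp_pos: [432.6, 314.0, 25.2]
tool_rot: [0.736, 3.053, 0.001]
ft_force: [0.5, 0.6, -0.1]
finger_gap: 85.5
grasp_force: 0.0
```

move_arm(
  steps=[
    {"x":0,"y":0,"z":0,"ax":0,"ay":0,"az":0,"jaw":0.4},
    {"x":0,"y":0,"z":0,"ax":0,"ay":0,"az":0,"jaw":0},
    {"x":0,"y":0,"z":0,"ax":0,"ay":0,"az":0,"jaw":-0.4},
    {"x":0,"y":0,"z":0,"ax":0,"ay":0,"az":0,"jaw":-0.6},
    {"x":0,"y":0,"z":0,"ax":0,"ay":0,"az":0,"jaw":-1},
  ],
  force=70,
)

```text
time: 5.7
tcp_pos: [434.9, 314.7, 29.4]
tool_rot: [0.735, 3.05, 0.006]
ft_force: [0.2, -0.0, -0.6]
finger_gap: 25.8
grasp_force: 0.0
```

move_arm(
  steps=[
    {"x":0,"y":0,"z":0,"ax":0,"ay":0,"az":0,"jaw":-1},
    {"x":0,"y":0,"z":0,"ax":0,"ay":0,"az":0,"jaw":-1},
    {"x":0,"y":0,"z":0,"ax":0,"ay":0,"az":0,"jaw":-1},
    {"x":0,"y":0,"z":0,"ax":0,"ay":0,"az":0,"jaw":-1},
    {"x":0,"y":0,"z":0,"ax":0,"ay":0,"az":0,"jaw":-1},
  ],
)

```text
time: 6.12
tcp_pos: [434.3, 314.3, 28.7]
tool_rot: [0.735, 3.052, 0.003]
ft_force: [-1.1, -0.7, 6.9]
finger_gap: 11.2
grasp_force: 68.8
```

move_arm(
  steps=[
    {"x":0,"y":0,"z":-0.01,"ax":0,"ay":0,"az":0,"jaw":-1},
    {"x":0,"y":0,"z":-0.02,"ax":0,"ay":0,"az":0,"jaw":-1},
    {"x":0,"y":0,"z":-0.025,"ax":0,"ay":0,"az":0,"jaw":-1},
    {"x":0,"y":0,"z":-0.025,"ax":0,"ay":0,"az":0,"jaw":-1},
    {"x":0,"y":0,"z":-0.02,"ax":0,"ay":0,"az":0,"jaw":-1},
  ],
)

```text
time: 6.53
tcp_pos: [433.1, 313.7, 128.7]
tool_rot: [0.736, 3.053, 0.002]
ft_force: [0.8, 0.4, -1.4]
finger_gap: 10.8
grasp_force: 68.2
```

move_arm(
  steps=[
    {"x":0,"y":0,"z":0,"ax":0,"ay":0,"az":0,"jaw":-1},
    {"x":0,"y":0,"z":0,"ax":0,"ay":0,"az":0,"jaw":-1},
    {"x":0,"y":0,"z":0,"ax":0,"ay":0,"az":0,"jaw":-1},
  ],
)

```text
time: 6.78
tcp_pos: [432.1, 313.1, 125.2]
tool_rot: [-0.736, -3.053, 0.002]
ft_force: [-0.1, -0.1, -1.2]
finger_gap: 10.9
grasp_force: 68.3
```

Run:
```python
from look import *
c=look("g1",160,200,320,240,2.5)
s=robot.get_state();R=Ro.from_rotvec(s["tool_rot"]).as_matrix()
# module-frame point -> tool offset for nominal grasp: tool = (-(x+26), y, -(z-45)-19)
M=lambda P:s["tcp_pos"]+np.array([[-(x+26),y,-(z-26)] for x,y,z in P])@R.T
P=[[-48,6,58],[-48,-6,58],[4,27,62],[4,-27,62],[92,9,58],[92,-9,58],[106,6,46],[106,-6,46]]
print(((proj(c,M(P))-[160,200])*2.5).round(0).tolist(),"tilt",(R@[0,0,1]).round(4),"heading",np.arctan2(-R[1,0],-R[0,0]))
```

```text
6.8333 [431.7 312.9 124.5] [-7.350e-01 -3.052e+00  3.000e-03] [-1.   0.4 -1.9] 10.398409924779768
[[425.0, 277.0], [321.0, 277.0], [580.0, 637.0], [170.0, 637.0], [430.0, 986.0], [325.0, 986.0], [410.0, 964.0], [346.0, 964.0]] tilt [-0.0027 -0.0015 -1.    ] heading -0.47284962912936507
```

View pics/g1c.png

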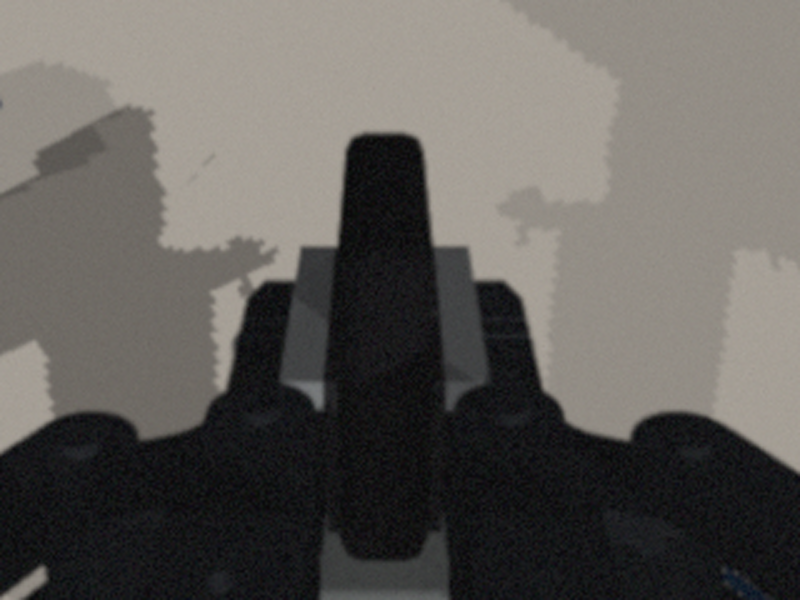

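move_arm(
  steps=[
    {"x":0,"y":0,"z":0,"ax":0,"ay":0,"az":-0.119,"jaw":-1},
    {"x":0,"y":0,"z":0,"ax":0,"ay":0,"az":-0.119,"jaw":-1},
    {"x":0,"y":0,"z":0,"ax":0,"ay":0,"az":-0.119,"jaw":-1},
    {"x":0,"y":0,"z":0,"ax":0,"ay":0,"az":-0.119,"jaw":-1},
    {"x":0,"y":0,"z":0,"ax":0,"ay":0,"az":-0.119,"jaw":-1},
  ],
)

```text
time: 7.25
tcp_pos: [431.6, 312.8, 123.9]
tool_rot: [0.201, -3.131, 0.003]
ft_force: [1.0, 1.4, -1.6]
finger_gap: 11.0
grasp_force: 68.3
```

move_arm(
  steps=[
    {"x":0.0044,"y":-0.0327,"z":0,"ax":0,"ay":0,"az":0,"jaw":-1},
    {"x":0.0044,"y":-0.0327,"z":0,"ax":0,"ay":0,"az":0,"jaw":-1},
    {"x":0.0044,"y":-0.0327,"z":0,"ax":0,"ay":0,"az":0,"jaw":-1},
    {"x":0.0044,"y":-0.0327,"z":0,"ax":0,"ay":0,"az":0,"jaw":-1},
    {"x":0.0044,"y":-0.0327,"z":0,"ax":0,"ay":0,"az":0,"jaw":-1},
  ],
)

```text
time: 7.67
tcp_pos: [429.3, 147.0, 124.1]
tool_rot: [0.193, -3.132, 0.001]
ft_force: [0.6, -0.4, -0.8]
finger_gap: 10.9
grasp_force: 68.5
```

move_arm(
  steps=[
    {"x":0.0044,"y":-0.0327,"z":0,"ax":0,"ay":0,"az":0,"jaw":-1},
    {"x":0.0044,"y":-0.0327,"z":0,"ax":0,"ay":0,"az":0,"jaw":-1},
    {"x":0.0044,"y":-0.0327,"z":0,"ax":0,"ay":0,"az":0,"jaw":-1},
    {"x":0.0044,"y":-0.0327,"z":0,"ax":0,"ay":0,"az":0,"jaw":-1},
    {"x":0.0044,"y":-0.0327,"z":0,"ax":0,"ay":0,"az":0,"jaw":-1},
  ],
)

```text
time: 8.08
tcp_pos: [427.4, -17.7, 124.4]
tool_rot: [0.192, -3.132, -0.001]
ft_force: [1.3, -1.0, -2.1]
finger_gap: 10.8
grasp_force: 68.5
```

move_arm(
  steps=[
    {"x":0,"y":0,"z":0,"ax":0,"ay":0,"az":0,"jaw":-1},
    {"x":0,"y":0,"z":0,"ax":0,"ay":0,"az":0,"jaw":-1},
    {"x":0,"y":0,"z":0,"ax":0,"ay":0,"az":0,"jaw":-1},
  ],
)

```text
time: 8.33
tcp_pos: [428.1, -16.0, 124.9]
tool_rot: [0.191, -3.133, -0.002]
ft_force: [0.1, 0.9, -1.0]
finger_gap: 11.0
grasp_force: 68.8
```

```bash
cat > rel.py <<'E'
# TCP in bay frame (mm), estimate of the unit's origin, error to a wanted origin
from h import *
from bench import robot
B=np.array([576.7,1.4,12]);h=.122;off=np.array([-24,0,28.7])
s=robot.get_state();R=Ro.from_rotvec(s["tool_rot"]).as_matrix();Q=Ro.from_euler("z",h).as_matrix()
b=Q.T@(s["tcp_pos"]-B)
print(round(s["time"],2),"unit origin in bay",(b-off).round(1),"force in bay",(Q.T@s["ft_force"]).round(1),"heading",np.arctan2(-R[1,0],-R[0,0]).round(4),"toolz",(Q.T@R[:,2]).round(4),"q",s["qpos"].round(2),"grip",s["grasp_force"])
E
python3 rel.py
python3 - <<'E'
from h import *
from bench import robot
for n in ("top","scene"):
    im=robot.capture(n)[:,:,::-1]; cv2.imwrite(f"pics/{n}1.png",im)
t=cv2.imread("pics/top1.png")[130:330,270:430];s=cv2.imread("pics/scene1.png")[190:390,260:420]
cv2.imwrite("pics/p1.png",np.hstack([cv2.resize(a,(400,500),interpolation=cv2.INTER_CUBIC) for a in(t,s)]))
E
```

```text
8.33 unit origin in bay [-125.6    0.8   84.2] force in bay [ 0.2  0.8 -1. ] heading 0.1215 toolz [-0.0026  0.0012 -1.    ] q [-0.16 -0.3   2.23  0.    1.21 -1.86] grip 68.81181836128235
```

View pics/p1.png

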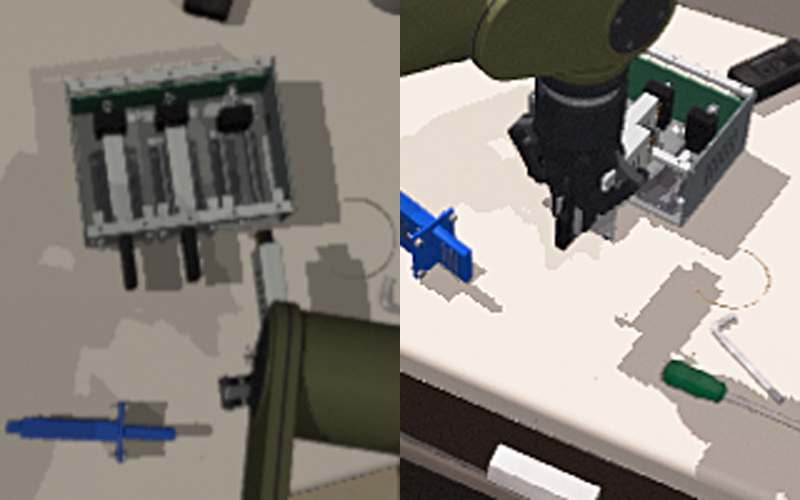

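Run:
```python
from h import *
from bench import robot
t=robot.calibration("top")
for u,z in (((200+240/3.3,130+513/3),45),((200+510/3.3,130+517/3),0),((200+462/3.3,130+520/3),50),((200+390/3.3,130+553/3),0)): print(back(t,u,z).round(0))
```

```text
[388. 223.  45.]
[383.  32.   0.]
[383.  70.  50.]
[355. 119.   0.]
```

The views show the unit held in line in front of the right bay, with the plug end at (265,235) in the left pane. It is clear of the blue decoy, so I lower it.

move_arm(
  steps=[
    {"x":0,"y":-0.0008,"z":0.02,"ax":0,"ay":0,"az":0,"jaw":-1},
    {"x":0,"y":0,"z":0.02,"ax":0,"ay":0,"az":0,"jaw":-1},
    {"x":0,"y":0,"z":0.02,"ax":0,"ay":0,"az":0,"jaw":-1},
    {"x":0,"y":0,"z":0.015,"ax":0,"ay":0,"az":0,"jaw":-1},
    {"x":0,"y":0,"z":0.006,"ax":0,"ay":0,"az":0,"jaw":-1},
  ],
)

```text
time: 8.85
tcp_pos: [427.1, -15.6, 42.6]
tool_rot: [0.195, -3.131, -0.002]
ft_force: [-0.8, 0.7, -1.4]
finger_gap: 11.2
grasp_force: 68.8
```

move_arm(
  steps=[
    {"x":0,"y":0,"z":0,"ax":0,"ay":0,"az":0,"jaw":-1},
    {"x":0,"y":0,"z":0,"ax":0,"ay":0,"az":0,"jaw":-1},
    {"x":0,"y":0,"z":0,"ax":0,"ay":0,"az":0,"jaw":-1},
    {"x":0,"y":0,"z":0,"ax":0,"ay":0,"az":0,"jaw":-1},
  ],
)

```text
time: 9.18
tcp_pos: [430.2, -17.1, 46.7]
tool_rot: [-0.192, 3.133, -0.001]
ft_force: [-0.1, -0.4, -1.3]
finger_gap: 11.0
grasp_force: 68.8
```

```bash
python3 rel.py
```

```text
9.18 unit origin in bay [-123.6   -0.6    6. ] force in bay [-0.1 -0.4 -1.3] heading 0.1227 toolz [ 2.4e-03 -7.0e-04 -1.0e+00] q [-0.16 -0.18  2.28  0.    1.04 -1.86] grip 68.77697825431824
```

move_arm(
  steps=[
    {"x":0,"y":0.0005,"z":0.003,"ax":0,"ay":0,"az":0,"jaw":-1},
    {"x":0,"y":0,"z":0,"ax":0,"ay":0,"az":0,"jaw":-1},
    {"x":0,"y":0,"z":0,"ax":0,"ay":0,"az":0,"jaw":-1},
    {"x":0,"y":0,"z":0,"ax":0,"ay":0,"az":0,"jaw":-1},
    {"x":0,"y":0,"z":0,"ax":0,"ay":0,"az":0,"jaw":-1},
  ],
)

```text
time: 9.6
tcp_pos: [429.1, -16.7, 42.4]
tool_rot: [-0.192, 3.136, -0.0]
ft_force: [-0.3, 0.2, -1.5]
finger_gap: 11.2
grasp_force: 68.8
```

```bash
python3 rel.py
```

```text
9.6 unit origin in bay [-124.7   -0.     1.7] force in bay [-0.2  0.3 -1.5] heading 0.122 toolz [ 2.e-04 -1.e-04 -1.e+00] q [-0.16 -0.17  2.28 -0.    1.03 -1.86] grip 68.77495408058167
```

move_arm(
  steps=[
    {"x":-0.008,"y":0,"z":-0.0005,"ax":0,"ay":0,"az":0,"jaw":-1},
    {"x":-0.01,"y":0,"z":0,"ax":0,"ay":0,"az":0,"jaw":-1},
    {"x":-0.01,"y":0,"z":0,"ax":0,"ay":0,"az":0,"jaw":-1},
    {"x":-0.01,"y":0,"z":0,"ax":0,"ay":0,"az":0,"jaw":-1},
    {"x":-0.008,"y":0,"z":0,"ax":0,"ay":0,"az":0,"jaw":-1},
  ],
)

```text
time: 10.02
tcp_pos: [476.5, -10.9, 43.0]
tool_rot: [-0.192, 3.135, -0.0]
ft_force: [-1.5, 0.0, -1.1]
finger_gap: 10.4
grasp_force: 68.8
```

```bash
python3 rel.py
```

```text
10.02 unit origin in bay [-77.   -0.    2.3] force in bay [-1.5  0.2 -1.1] heading 0.1224 toolz [ 7.e-04 -1.e-04 -1.e+00] q [-0.14 -0.06  2.18  0.    1.02 -1.83] grip 68.77594470977783
```

move_arm(
  steps=[
    {"x":-0.007,"y":0,"z":0,"ax":0,"ay":0,"az":0,"jaw":-1},
    {"x":-0.007,"y":0,"z":0,"ax":0,"ay":0,"az":0,"jaw":-1},
    {"x":-0.006,"y":0,"z":0,"ax":0,"ay":0,"az":0,"jaw":-1},
    {"x":-0.005,"y":0,"z":0,"ax":0,"ay":0,"az":0,"jaw":-1},
    {"x":0,"y":0,"z":0,"ax":0,"ay":0,"az":0,"jaw":-1},
  ],
)

```text
time: 10.43
tcp_pos: [500.5, -8.0, 43.0]
tool_rot: [-0.192, 3.135, -0.0]
ft_force: [-0.5, 0.1, -0.8]
finger_gap: 11.1
grasp_force: 68.8
```

```bash
python3 rel.py
```

```text
10.43 unit origin in bay [-52.7  -0.    2.3] force in bay [-0.5  0.2 -0.8] heading 0.1224 toolz [ 6.e-04 -1.e-04 -1.e+00] q [-0.12 -0.01  2.13  0.    1.02 -1.82] grip 68.77672076225281
```

move_arm(
  steps=[
    {"x":-0.007,"y":0,"z":0,"ax":0,"ay":0,"az":0,"jaw":-1},
    {"x":-0.008,"y":0,"z":0.0005,"ax":0,"ay":0,"az":0,"jaw":-1},
    {"x":-0.008,"y":0,"z":0.0005,"ax":0,"ay":0,"az":0,"jaw":-1},
    {"x":-0.007,"y":0,"z":0.0005,"ax":0,"ay":0,"az":0,"jaw":-1},
    {"x":0,"y":0,"z":0,"ax":0,"ay":0,"az":0,"jaw":-1},
  ],
)

```text
time: 10.85
tcp_pos: [531.0, -4.3, 41.7]
tool_rot: [-0.192, 3.134, -0.0]
ft_force: [0.0, -0.2, -2.1]
finger_gap: 11.0
grasp_force: 68.8
```

```bash
python3 rel.py
```

```text
10.85 unit origin in bay [-22.1  -0.1   1. ] force in bay [-0.  -0.2 -2.1] heading 0.1223 toolz [ 1.3e-03 -2.0e-04 -1.0e+00] q [-0.11  0.06  2.06  0.    1.02 -1.8 ] grip 68.77652406692505
```

move_arm(
  steps=[
    {"x":-0.003,"y":0,"z":0.0005,"ax":0,"ay":0,"az":0,"jaw":-1},
    {"x":-0.003,"y":0,"z":0.0005,"ax":0,"ay":0,"az":0,"jaw":-1},
    {"x":-0.003,"y":0,"z":0,"ax":0,"ay":0,"az":0,"jaw":-1},
    {"x":0,"y":0,"z":0,"ax":0,"ay":0,"az":0,"jaw":-1},
    {"x":0,"y":0,"z":0,"ax":0,"ay":0,"az":0,"jaw":-1},
  ],
)

```text
time: 11.27
tcp_pos: [539.1, -3.3, 40.7]
tool_rot: [-0.192, 3.134, -0.0]
ft_force: [1.1, -0.1, 0.9]
finger_gap: 11.3
grasp_force: 69.0
```

```bash
python3 rel.py
```

```text
11.27 unit origin in bay [-13.9  -0.1   0. ] force in bay [ 1.1 -0.2  0.9] heading 0.1221 toolz [ 2.1e-03 -3.0e-04 -1.0e+00] q [-0.11  0.08  2.04  0.    1.02 -1.8 ] grip 69.03822183609009
```

move_arm(
  steps=[
    {"x":-0.002,"y":0,"z":0,"ax":0,"ay":0,"az":0,"jaw":-1},
    {"x":-0.002,"y":0,"z":0,"ax":0,"ay":0,"az":0,"jaw":-1},
    {"x":0,"y":0,"z":0,"ax":0,"ay":0,"az":0,"jaw":-1},
    {"x":0,"y":0,"z":0,"ax":0,"ay":0,"az":0,"jaw":-1},
  ],
)

```text
time: 11.6
tcp_pos: [542.4, -2.8, 40.8]
tool_rot: [-0.192, 3.135, -0.0]
ft_force: [-2.4, -0.6, 4.8]
finger_gap: 10.8
grasp_force: 69.5
```

```bash
python3 rel.py
```

```text
11.6 unit origin in bay [-10.6  -0.    0.1] force in bay [-2.4 -0.3  4.8] heading 0.1222 toolz [ 3.e-04 -2.e-04 -1.e+00] q [-0.1   0.09  2.03 -0.    1.02 -1.8 ] grip 69.50638175010681
```

move_arm(
  steps=[
    {"x":-0.002,"y":0,"z":0,"ax":0,"ay":0,"az":0,"jaw":-1},
    {"x":-0.002,"y":0,"z":-0.0003,"ax":0,"ay":0,"az":0,"jaw":-1},
    {"x":0,"y":0,"z":0,"ax":0,"ay":0,"az":0,"jaw":-1},
    {"x":0,"y":0,"z":0,"ax":0,"ay":0,"az":0,"jaw":-1},
    {"x":0,"y":0,"z":0,"ax":0,"ay":0,"az":0,"jaw":-1},
  ],
)

```text
time: 12.02
tcp_pos: [545.6, -2.4, 40.8]
tool_rot: [0.192, -3.134, 0.0]
ft_force: [-4.4, -1.0, 6.1]
finger_gap: 10.9
grasp_force: 69.8
```

```bash
python3 rel.py
```

```text
12.02 unit origin in bay [-7.3  0.   0.1] force in bay [-4.5 -0.5  6.1] heading 0.1223 toolz [-0.0014 -0.     -1.    ] q [-0.1   0.1   2.03 -0.    1.02 -1.8 ] grip 69.77332949638367
```

move_arm(
  steps=[
    {"x":-0.002,"y":0,"z":0,"ax":0,"ay":0,"az":0,"jaw":-1},
    {"x":-0.001,"y":0,"z":0,"ax":0,"ay":0,"az":0,"jaw":-1},
    {"x":0,"y":0,"z":0,"ax":0,"ay":0,"az":0,"jaw":-1},
    {"x":0,"y":0,"z":0,"ax":0,"ay":0,"az":0,"jaw":-1},
    {"x":0,"y":0,"z":0,"ax":0,"ay":0,"az":0,"jaw":-1},
  ],
)

```text
time: 12.43
tcp_pos: [547.6, -2.1, 40.8]
tool_rot: [0.192, -3.132, 0.0]
ft_force: [-8.8, -0.9, 8.9]
finger_gap: 11.1
grasp_force: 70.4
```

```bash
python3 rel.py
```

```text
12.43 unit origin in bay [-5.3  0.   0.1] force in bay [-8.8  0.1  8.9] heading 0.1224 toolz [-4.e-03  1.e-04 -1.e+00] q [-0.1   0.1   2.02 -0.    1.02 -1.79] grip 70.42684078216553
```

move_arm(
  steps=[
    {"x":0,"y":0,"z":-0.0008,"ax":0,"ay":0,"az":0,"jaw":-1},
    {"x":-0.001,"y":0,"z":0,"ax":0,"ay":0,"az":0,"jaw":-1},
    {"x":0,"y":0,"z":0,"ax":0,"ay":0,"az":0,"jaw":-1},
    {"x":0,"y":0,"z":0,"ax":0,"ay":0,"az":0,"jaw":-1},
    {"x":0,"y":0,"z":0,"ax":0,"ay":0,"az":0,"jaw":-1},
  ],
)

```text
time: 12.85
tcp_pos: [548.2, -2.0, 40.9]
tool_rot: [0.192, -3.131, -0.0]
ft_force: [-7.0, -1.7, 6.9]
finger_gap: 11.0
grasp_force: 69.9
```

```bash
python3 rel.py;  python3 - <<'E'
from h import *
from bench import robot
im=robot.capture("top")[:,:,::-1]; cv2.imwrite("pics/top2.png",im)
s=robot.capture("scene")[:,:,::-1]; cv2.imwrite("pics/scene2.png",s)
w=robot.capture("wrist")[:,:,::-1]; cv2.imwrite("pics/wrist2.png",w)
z=lambda a,w,h:cv2.resize(a,(w,h),interpolation=cv2.INTER_CUBIC)
cv2.imwrite("pics/p2.png",np.vstack([np.hstack([z(im[140:240,280:413],400,300),z(s[190:290,290:423],400,300)]),z(w[180:420,0:640],800,300)]))
E
```

```text
12.85 unit origin in bay [-4.7  0.1  0.2] force in bay [-7.2 -0.8  6.9] heading 0.1222 toolz [-4.7e-03  3.0e-04 -1.0e+00] q [-0.1   0.1   2.02 -0.    1.02 -1.79] grip 69.94268774986267
```

View pics/p2.png

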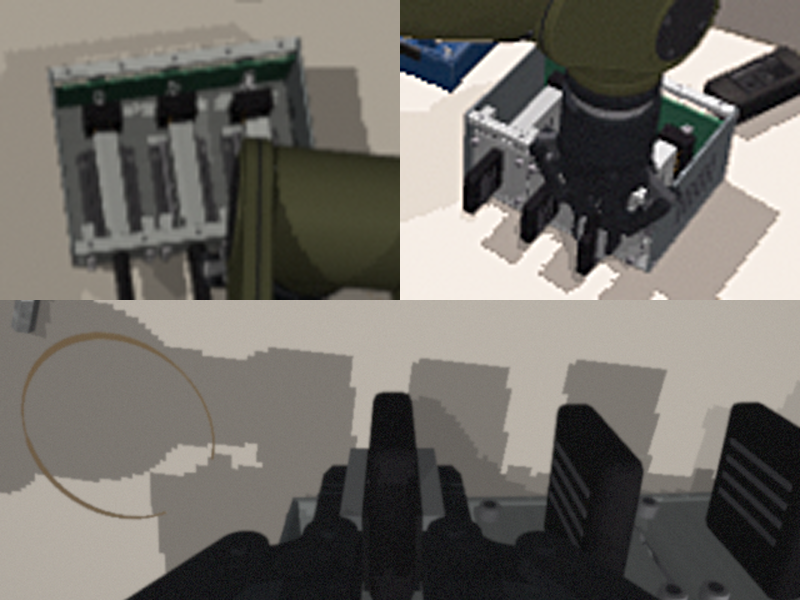

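move_arm(
  steps=[
    {"x":-0.001,"y":0,"z":-0.001,"ax":0,"ay":-0.004,"az":0,"jaw":-1},
    {"x":-0.001,"y":0,"z":0,"ax":0,"ay":0,"az":0,"jaw":-1},
    {"x":-0.001,"y":0,"z":0,"ax":0,"ay":0,"az":0,"jaw":-1},
    {"x":0,"y":0,"z":0,"ax":0,"ay":0,"az":0,"jaw":-1},
    {"x":0,"y":0,"z":0,"ax":0,"ay":0,"az":0,"jaw":-1},
  ],
)

```text
time: 13.42
tcp_pos: [550.1, -1.6, 40.9]
tool_rot: [0.192, -3.133, -0.001]
ft_force: [-8.4, -1.5, 3.0]
finger_gap: 11.1
grasp_force: 69.6
```

```bash
python3 rel.py
cat > tip.py <<'E'
from h import *
from bench import robot
from scipy.ndimage import gaussian_filter1d
c=robot.calibration("wrist");w=robot.capture("wrist");cv2.imwrite("pics/tip.png",w[:,:,::-1]);g=w.astype(float).mean(2)
p=[576.7-58*.1217,1.4+58*.9926,.122]
v=[];P=[]
for y in(-58,0,58):
    u,pv=proj(c,W(p,[[-48,y,28]]))[0]
    u0=int(round(u+4)); out=[]
    for uu in range(u0-6,u0+7,2):
        col=gaussian_filter1d(g[:,uu],1); lo,hi=int(pv)-30,int(pv)+30
        out.append(lo+np.argmin(np.gradient(col)[lo:hi]))
    print(y,(u,pv),out)
    v.append(np.median(out)-pv)
print("resid",v,"px per mm",(proj(c,W(p,[[-47,-58,28]]))-proj(c,W(p,[[-48,-58,28]])))[0])
E
python3 tip.py
```

```text
13.42 unit origin in bay [-2.8  0.2  0.2] force in bay [-8.6 -0.4  3. ] heading 0.1222 toolz [-3.1e-03  6.0e-04 -1.0e+00] q [-0.1   0.11  2.01 -0.    1.02 -1.79] grip 69.64130759239197
-58 (np.float64(309.8524097972746), np.float64(255.32390002134517)) [np.int64(253), np.int64(253), np.int64(253), np.int64(253), np.int64(253), np.int64(253), np.int64(253)]
0 (np.float64(458.568978813156), np.float64(254.95129231096027)) [np.int64(258), np.int64(258), np.int64(258), np.int64(258), np.int64(258), np.int64(258), np.int64(258)]
58 (np.float64(596.5919939992503), np.float64(254.04546285025427)) [np.int64(257), np.int64(257), np.int64(257), np.int64(257), np.int64(257), np.int64(257), np.int64(257)]
resid [np.float64(-2.3239000213451675), np.float64(3.0487076890397304), np.float64(2.9545371497457324)] px per mm [0.00922921 2.41000478]
```

move_arm(
  steps=[
    {"x":-0.001,"y":-0.0001,"z":-0.0004,"ax":0,"ay":-0.003,"az":0,"jaw":-1},
    {"x":-0.001,"y":0,"z":0,"ax":0,"ay":0,"az":0,"jaw":-1},
    {"x":-0.001,"y":0,"z":0,"ax":0,"ay":0,"az":0,"jaw":-1},
    {"x":0,"y":0,"z":0,"ax":0,"ay":0,"az":0,"jaw":-1},
    {"x":0,"y":0,"z":0,"ax":0,"ay":0,"az":0,"jaw":-1},
  ],
)

```text
time: 13.88
tcp_pos: [552.1, -1.4, 40.9]
tool_rot: [0.192, -3.133, -0.001]
ft_force: [-9.9, -0.6, 5.0]
finger_gap: 10.6
grasp_force: 69.7
```

```bash
python3 rel.py; python3 tip.py|tail -1;python3 rel.py|cut -c1-90
```

```text
13.88 unit origin in bay [-0.8  0.2  0.2] force in bay [-9.9  0.6  5. ] heading 0.1223 toolz [-2.8e-03  8.0e-04 -1.0e+00] q [-0.1   0.11  2.01  0.    1.02 -1.79] grip 69.7153902053833
resid [np.float64(2.4699578597360983), np.float64(2.7878717754006743), np.float64(3.5251112973067507)] px per mm [0.00892685 2.42887574]
13.93 unit origin in bay [-0.8  0.2  0.2] force in bay [-11.4  -0.5   4.7] heading 0.1223
```

move_arm(
  steps=[
    {"x":0,"y":0,"z":0,"ax":0,"ay":0,"az":0,"jaw":-1},
    {"x":0,"y":0,"z":0,"ax":0,"ay":0,"az":0,"jaw":-1},
    {"x":0,"y":0,"z":0,"ax":0,"ay":0,"az":0,"jaw":-1},
    {"x":0,"y":0,"z":0,"ax":0,"ay":0,"az":0,"jaw":-1},
    {"x":0,"y":0,"z":0,"ax":0,"ay":0,"az":0,"jaw":-1},
  ],
)

```text
time: 14.35
tcp_pos: [552.1, -1.4, 40.9]
tool_rot: [0.192, -3.133, -0.001]
ft_force: [-10.6, -1.5, 4.4]
finger_gap: 10.6
grasp_force: 69.7
```

```bash
sed -i 's/out.append(lo+np.argmin(np.gradient(col)\[lo:hi\]))/d=np.gradient(col);k=lo+np.argmin(d[lo:hi]);a,b,e=d[k-1:k+2];out.append(k+.5*(a-e)\/(a-2*b+e))/' tip.py
python3 tip.py|tail -1; python3 tip.py|tail -1; python3 rel.py;python3 - <<'E'
from h import *
from bench import robot
w=robot.capture("wrist")[:,:,::-1];s=robot.capture("scene")[:,:,::-1]
z=lambda a,w,h:cv2.resize(a,(w,h),interpolation=cv2.INTER_CUBIC)
cv2.imwrite("pics/fin.png",np.hstack([z(s[200:300,310:400],400,444),z(w[240:440,220:400],400,444)]))
E
```

```text
resid [np.float64(2.483513043852014), np.float64(3.2074302424627774), np.float64(3.266728011963778)] px per mm [0.00895516 2.42882881]
resid [np.float64(2.468411610349847), np.float64(3.231286579972476), np.float64(3.2492974615581716)] px per mm [0.008956   2.42882997]
14.45 unit origin in bay [-0.8  0.2  0.2] force in bay [-10.6  -0.5   4.8] heading 0.1224 toolz [-2.7e-03  8.0e-04 -1.0e+00] q [-0.1   0.11  2.01  0.    1.02 -1.79] grip 69.71143126487732
```

View pics/fin.png

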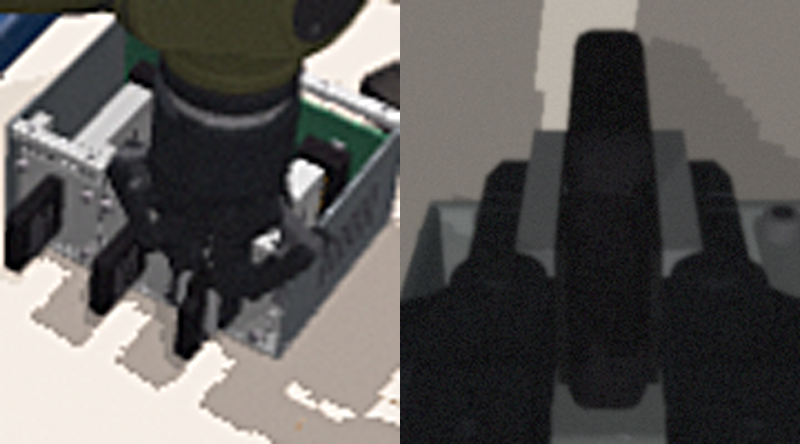

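Now seated, with the tab tips level to about 0.3 mm. One last nudge.

move_arm(
  steps=[
    {"x":-0.0004,"y":0,"z":-0.0002,"ax":0,"ay":0,"az":0,"jaw":-1},
    {"x":0,"y":0,"z":0,"ax":0,"ay":0,"az":0,"jaw":-1},
    {"x":0,"y":0,"z":0,"ax":0,"ay":0,"az":0,"jaw":-1},
    {"x":0,"y":0,"z":0,"ax":0,"ay":0,"az":0,"jaw":-1},
    {"x":0,"y":0,"z":0,"ax":0,"ay":0,"az":0,"jaw":-1},
  ],
)

```text
time: 14.97
tcp_pos: [552.2, -1.3, 40.9]
tool_rot: [0.192, -3.132, -0.001]
ft_force: [-10.9, -2.0, 3.5]
finger_gap: 10.8
grasp_force: 69.7
```

```bash
python3 tip.py|tail -1; python3 tip.py|tail -1; python3 rel.py; python3 rel.py
```

```text
resid [np.float64(2.9108310816982907), np.float64(3.3125489015711764), np.float64(3.0150814793767324)] px per mm [0.00913999 2.43063583]
resid [np.float64(2.8875941309668463), np.float64(3.2250258466664548), np.float64(3.020576369809362)] px per mm [0.00914115 2.43063355]
15.07 unit origin in bay [-0.6  0.3  0.2] force in bay [-10.9  -1.4   5. ] heading 0.1223 toolz [-3.2e-03  9.0e-04 -1.0e+00] q [-0.1   0.11  2.01  0.    1.02 -1.79] grip 69.69923615455627
15.07 unit origin in bay [-0.6  0.3  0.2] force in bay [-10.9  -1.4   5. ] heading 0.1223 toolz [-3.2e-03  9.0e-04 -1.0e+00] q [-0.1   0.11  2.01  0.    1.02 -1.79] grip 69.69923615455627
```

Flush to within about 0.15 mm, holding at about 10.9 N. Handing in.

```bash
python3 -c "
from bench import robot
print(robot.finish_job())"
```

```text
the job is handed in; nothing more can be done
None
```

The unit is in the right-hand bay with its front panel flush with its neighbours to about 0.15 mm by wrist camera, held there with a steady push of about 11 N, and the job is handed in at 15 s; the screwdriver, hex key and tin were not touched.

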